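# Hold the paper bin open by its pedal, then let the lid down softly

## Task

My hands are full of paper scraps: open the green-lidded step bin for me by pressing its pedal down with your fingertips, and keep the lid wide open for three seconds while I drop them in. Then let the pedal up slowly, so that the lid comes down softly and shut without banging. Use only the green bin's pedal, without forcing it: keep your hand off the lids, leave the blue-lidded bin shut, and do not shift, lift or tip the bins or anything else on the counter.

Things in the scene. Friction and masses are not known exactly. Their poses are not given: they have to be found in the camera images.
- green_bin: the green-lidded step bin, loose on the counter, 2 to 2.8 kg: brushed-steel box 210 deep (its x) x 160 wide (y) x 186 high to the rim, 208 high with its lid shut, on a black base, with a black push-rod housing down the middle of its back. Origin: centre of its underside; its -x side is the front, where the pedal sticks out of a slot, +x the back, where the lid is hinged, z up
- green_lid (a joint): hinge of the green lid, at the top of the bin's back: 0 shut, grows as the front edge of the lid rises, about 1.2 rad (70 degrees) with the pedal fully down. A push rod ties it to the pedal: it turns 6.25 times as far as the pedal, and its weight alone brings lid and pedal back. Let up over two seconds or more, the lid lands softly; let up in well under a second, or let go, it falls and bangs
- green_pedal (a joint): hinge of the green bin's pedal: 0 up (lid shut), about 0.195 rad fully down, where the front lip of the tread meets the counter. Its axis is level, along the bin's y, at x = -25 mm and 28 mm above the counter in the bin's frame
- green_press (a point): where to press: middle of the top of the green bin's pedal tread (black, ribbed, 52 long x 76 mm wide), 50 mm out from the bin's front face, 130 mm from the pedal's hinge line. Up, it stands 51 mm above the counter and rises 8 degrees away from the bin; fully down it is 25 mm lower. The point's x axis points to the bin, z out of the tread
- green_tread: the green bin's pedal tread with its folded front lip, as a solid thing (origin on the pedal's hinge line). About 8 N on its middle starts it, falling to about 3 N near full stroke, where it comes up solid against the counter
- green_cover: the green plastic lid of the green bin, 212 x 166 x 21 mm; its origin lies on the hinge line at the back. Not to be touched
- blue_bin: the blue-lidded step bin, the same as the green one but for the lid's colour; which of the two stands on the left varies
- blue_lid (a joint): hinge of the blue lid, 0 shut; must stay shut
- blue_cover: the blue plastic lid of the blue bin, same size as the green one. Not to be touched
- stapler: red and black stapler, 125 x 34 x 45 mm, loose; origin under its centre
- tape: heavy grey tape dispenser, 150 x 58 x 90 mm, loose; origin under its centre
- kokeshi: turned wooden doll, 46 mm across, 119 mm high, loose; origin under its centre
- rice_jar: jar of rice with a steel cap, 80 mm across, 120 mm high, loose; origin under its centre
- pen_cup: blue pen cup, 76 mm across, 95 mm high, pens to 155 mm, loose; origin under its centre
- stamp: dark wooden hand stamp standing on its face, 34 mm across, 76 mm high, loose; origin under its centre
- calculator: grey desk calculator, 150 x 100 x 22 mm, loose; origin under its centre

How it is judged:
By the outcome, as a careful person would: the job done as asked, in the order asked, and still so for the second after the job is handed in, with the robot touching nothing.
It also fails if it takes over 54 s, if anything falls off the work surface, if the arm or the gripper's body presses on something with over 40 N, if the wrist force passes 120 N, or if a joint passes its speed limit or range.

## Robot

A 6-joint arm with a two-finger parallel gripper is mounted at the origin on the work surface. World frame = base frame: x ahead of the robot, y to its left, z up, the work surface at z = 0. Lengths are in m, angles in rad, forces in N, time in s.
With the tool pointing down it reaches from about 0.3 to 0.875 m from the base axis. Payload 4.2 kg.
Tool frame: the origin (TCP) lies on the mounting face of the last link; the fingertips stand 173 mm ahead of it and the grasp point (between the pads) lies 155 mm ahead of it; z points along the fingers, y is the line along which they close (so a half turn about z gives the same grasp; the last joint's range is limited). The gripper opens to 85 mm and grips with 20 to 120 N. Pads are 22 mm wide; open, the fingers measure 114 mm over their backs; the gripper's body (76 mm by 85 mm) begins 54 mm behind the grasp point. The pads swing forward as they close: fully open they stand 13 mm farther back than shut.
Start: joints at [1.315, 0.32, 1.565, -0, 1.257, -0.02], TCP at [0.134, 0.559, 0.405] pointing down, gripper open.
Joint ranges: [-3.11, 3.11], [-0.84, 2.01], [0.21, 2.61], [-1.34, 4.49], [0.05, 2.63], [-2.56, 2.56]. Speed limits (rad/s): [2.57, 2.57, 3.14, 3.14, 3.14, 3.14].

## Interface

Orientations are given as a unit quaternion [w, x, y, z].
In Python, from workcell import manip gives the robot as it stands.
- The arm moves only by the shell command python3 -m handwheel 'ROWS'. ROWS is JSON, a list of rows, each an object with "delta_pos": the shift along the world's x, y, z in cm, a list of three; "angular": the turn, a rotation vector about the world's x, y, z in degrees, a list of three; "jaw": the opening in per cent of the stroke, from 0 (shut) to 100 (fully open). A call has 1 to 20 rows; each row is the pose to reach, as a shift and turn from the pose commanded when the call began; what a row does not reach only later rows make up. A row lasts 1/12 s, in which the tool goes at most 41.7 mm and 7.16 degrees, less where a joint would pass 70% of its speed; a pose out of reach is approached as far as the arm can. A call with a gripper value outside its range is refused whole. The fingers move at their own pace and stop on an object; the grip force is fixed at half the most. Time passes only in rows, so rows that repeat a pose let the fingers close. It gives the time, the measured TCP pose, the force, the opening and the grip force at its end, in the units of the state.
- manip.read_state(): the state, without advancing time (a new reading comes with each control period).
- manip.camera(name): name is "scene" or "side" or "wrist"; returns (picture, depth): 480x640x3 uint8, red, green, blue; 480x640 float32, m along the optical axis (not along the pixel's ray), 0 where there is no reading.
- manip.camera_info(name): a dict with "fx", "fy", "cx", "cy" (pixels), "world_from_camera" (4x4, takes a point from camera to world coordinates). Camera axes: x right, y down, z forward; pixel columns grow to the right and rows downward; lengths in m; the calibration is good to about 2 mm. A picture is of the moment at which its call begins: read the wrist's pose just before it. camera_info takes no time and is no camera call; for the wrist camera it gives the pose at the moment of the call.
- manip.hand_in(): hands the job in; it is judged then, once.
The state is a dict: "t": time; "q": joint angles; "qd": joint speeds; "joint_efforts": joint torques, N m; "eef_pos": TCP position; "tool_rot": TCP orientation; "ft_force": force on the tool from outside, world axes, zero at the start; "moment": the same for the moment, N m; "gripper_width": opening from 0.0 (shut) to 1.0 (fully open); "finger_force": force on a finger pad.
Only numpy, scipy, OpenCV 4.12 (cv2) and the standard library are available. Lean on these libraries where they do the work, as an engineer would, in place of code of your own. Each camera call takes 0.05 s, during which the arm holds its last target. There are 200 camera calls.

## Working session

There is one attempt and no reset: what is moved stays moved. The work goes in short steps, Python scripts to look and compute and a shell command to move; the robot and the scene stay as the last step left them, time stands still between calls to the robot, and variables do not carry over. Pictures are saved under pics/ and viewed, at most 10 in all, crops included, and the job is handed in when it is done.

```bash
mkdir -p pics
cat > h.py <<'E'
import numpy as np, cv2
from workcell import manip
def cloud(name):
    i=manip.camera_info(name); p,d=manip.camera(name)
    v,u=np.mgrid[:480,:640]
    P=np.stack([(u-i['cx'])/i['fx']*d,(v-i['cy'])/i['fy']*d,d],-1)
    T=np.array(i['world_from_camera']); return p,d,P@T[:3,:3].T+T[:3,3],T
E
python3 - <<'E'
from h import *
for n in ['scene','side']:
    p,d,W,T=cloud(n); cv2.imwrite(f'pics/{n}1.png',p[...,::-1]); np.savez(f'{n}1.npz',p=p,d=d,W=W); print(n,T.round(3).tolist(),(d>0).mean())
s=manip.read_state(); print(s)
E
```

```text
scene [[0.176, 0.936, -0.304, 0.913], [0.984, -0.17, 0.048, -0.062], [-0.007, -0.308, -0.952, 1.368], [0.0, 0.0, 0.0, 1.0]] 0.9959505208333334
side [[0.152, 0.941, -0.303, 0.841], [0.988, -0.145, 0.045, -0.051], [-0.001, -0.307, -0.952, 1.128], [0.0, 0.0, 0.0, 1.0]] 0.99607421875
{'t': 0.1, 'q': array([ 1.31497507e+00,  3.20236552e-01,  1.56554296e+00,  6.31766431e-06,
        1.25741912e+00, -2.00140718e-02]), 'qd': array([ 0.00241783, -0.00318308, -0.00233197,  0.00210113, -0.00048308,
        0.00093015]), 'joint_efforts': array([ 4.88681872e-04, -4.16411555e+01, -2.34703088e+01,  1.16475030e-05,
        4.95085580e-03, -2.50702499e-05]), 'eef_pos': array([0.13430512, 0.55894375, 0.40396665]), 'tool_rot': array([-1.13371378e-04,  1.17631545e-01,  9.93056985e-01, -7.94951757e-04]), 'ft_force': array([-0.42405471,  0.10389447,  0.22377894]), 'moment': array([ 0.01291358, -0.01285273,  0.0045136 ]), 'finger_force': 0.0, 'gripper_width': 1.000414333351837}
```

View pics/scene1.png

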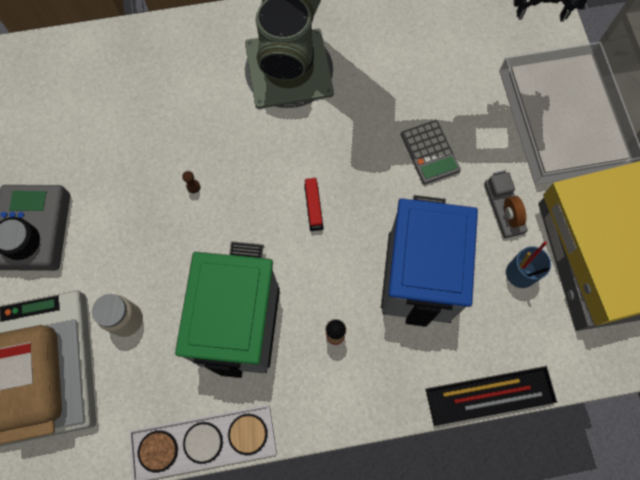

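View pics/side1.png

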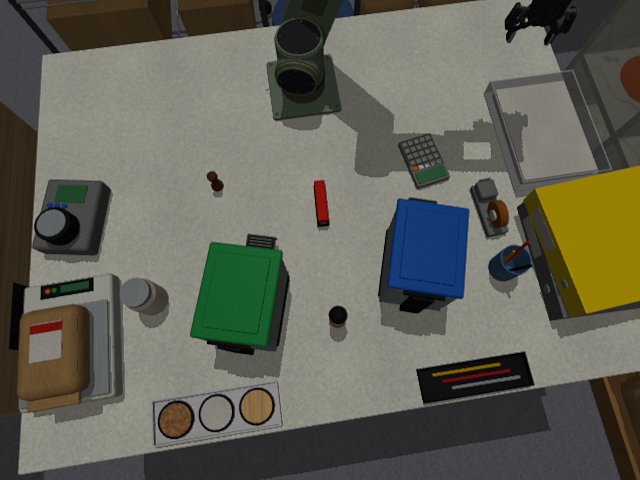

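The green bin's lid is at about (228,307) in scene, with its pedal showing at (247,249) on the side facing the robot. The blue bin is to the right at (435,250), the stapler at (314,204) and the stamp at (191,182). Next I'll measure the lid, the tread and the neighbours.

Run:
```python
from h import *
for n,(u0,u1,v0,v1) in dict(scene=(215,275,238,262),side=(235,285,230,252)).items():
    z=np.load(n+'1.npz'); p=z['p'].astype(int);W=z['W']
    m=(p[...,1]>p[...,0]*1.6)&(p[...,1]>p[...,2]*1.4)&(W[...,2]>.19)&(W[...,2]<.23)
    top=m&(W[...,2]>.2)
    r=cv2.minAreaRect((W[top][:,:2]*1000).astype(np.float32)); print(n,r,cv2.boxPoints(r).round(0).tolist(),np.median(W[top][:,2]))
    t=np.zeros(m.shape,bool); t[v0:v1,u0:u1]=1
    t&=(W[...,2]>.03)&(W[...,2]<.075)&(p.sum(-1)<260)
    Q=W[t]; r=cv2.minAreaRect((Q[:,:2]*1000).astype(np.float32)); print(' tread',t.sum(),r,Q.mean(0).round(4),Q.min(0).round(3),Q.max(0).round(3))
    h=(W[...,2]>.02)&(W[...,2]<.4)
    c,l,s,ce=cv2.connectedComponentsWithStats(h.astype(np.uint8))
    for i in range(1,c):
        if s[i,4]>60:
            q=W[l==i]; print('  obj',ce[i].round(),q.min(0).round(2),q.max(0).round(2))
```

```text
scene ((644.3544921875, -217.40631103515625), (163.0485382080078, 209.55711364746094), 73.88204956054688) [[521.0, -267.0], [722.0, -325.0], [768.0, -168.0], [566.0, -110.0]] 0.20543893061258456
 tread 406 ((488.7532653808594, -173.60525512695312), (74.45823669433594, 31.355762481689453), 74.1429214477539) [ 0.4892 -0.1732  0.0521] [ 0.464 -0.212  0.042] [ 0.512 -0.134  0.061]
  obj [286.  40.] [-0.1  -0.08  0.02] [0.1  0.1  0.22]
  obj [549.   6.] [0.11 0.48 0.24] [0.16 0.63 0.33]
  obj [583. 175.] [0.1  0.52 0.02] [0.8  0.8  0.15]
  obj [431. 150.] [0.23 0.25 0.02] [0.38 0.36 0.03]
  obj [189. 179.] [ 0.28 -0.3   0.02] [ 0.31 -0.27  0.08]
  obj [507. 203.] [0.4  0.42 0.02] [0.56 0.48 0.1 ]
  obj [313. 202.] [ 0.33 -0.02  0.02] [0.46 0.02 0.05]
  obj [ 31. 225.] [ 0.23 -0.74  0.02] [ 0.45 -0.58  0.12]
  obj [430. 260.] [0.42 0.1  0.02] [0.73 0.32 0.21]
  obj [229. 311.] [ 0.46 -0.33  0.02] [ 0.77 -0.11  0.21]
  obj [529. 265.] [0.61 0.41 0.02] [0.68 0.48 0.16]
  obj [ 44. 368.] [ 0.51 -0.74  0.02] [ 0.82 -0.55  0.15]
  obj [116. 314.] [ 0.55 -0.51  0.02] [ 0.63 -0.43  0.13]
  obj [3
[... 700 characters left out ...]
 159.] [0.23 0.25 0.02] [0.38 0.37 0.03]
  obj [213. 178.] [ 0.28 -0.29  0.02] [ 0.3  -0.27  0.08]
  obj [491. 206.] [0.4  0.42 0.02] [0.56 0.48 0.1 ]
  obj [ 71. 216.] [ 0.23 -0.76  0.02] [ 0.45 -0.58  0.12]
  obj [321. 201.] [ 0.33 -0.02  0.02] [0.46 0.02 0.05]
  obj [424. 255.] [0.43 0.1  0.02] [0.73 0.32 0.22]
  obj [242. 296.] [ 0.46 -0.32  0.02] [ 0.77 -0.11  0.21]
  obj [ 69. 343.] [ 0.51 -0.77  0.02] [ 0.82 -0.55  0.14]
  obj [143. 295.] [ 0.55 -0.51  0.02] [ 0.63 -0.43  0.13]
  obj [338. 316.] [ 0.69 -0.03  0.03] [0.73 0.01 0.13]
  obj [510. 364.] [0.86 0.27 0.02] [0.94 0.44 0.03]
  obj [430. 380.] [0.86 0.17 0.02] [0.94 0.26 0.03]
  obj [479. 393.] [0.94 0.2  0.02] [0.94 0.4  0.03]
```

```bash
python3 -m handwheel '[{"delta_pos":[10,-24,-2],"angular":[0,0,0],"jaw":0},{"delta_pos":[10,-24,-2],"angular":[0,0,0],"jaw":0},{"delta_pos":[10,-24,-2],"angular":[0,0,0],"jaw":0},{"delta_pos":[10,-24,-2],"angular":[0,0,0],"jaw":0},{"delta_pos":[10,-24,-2],"angular":[0,0,0],"jaw":0},{"delta_pos":[10,-24,-2],"angular":[0,0,0],"jaw":0},{"delta_pos":[10,-24,-2],"angular":[0,0,0],"jaw":0},{"delta_pos":[29.8,-71.6,-6],"angular":[-6.4,-24.2,-2.6],"jaw":0},{"delta_pos":[29.8,-71.6,-6],"angular":[-6.4,-24.2,-2.6],"jaw":0},{"delta_pos":[29.8,-71.6,-6],"angular":[-6.4,-24.2,-2.6],"jaw":0},{"delta_pos":[29.8,-71.6,-6],"angular":[-6.4,-24.2,-2.6],"jaw":0},{"delta_pos":[29.8,-71.6,-6],"angular":[-6.4,-24.2,-2.6],"jaw":0},{"delta_pos":[29.8,-71.6,-6],"angular":[-6.4,-24.2,-2.6],"jaw":0},{"delta_pos":[29.8,-71.6,-6],"angular":[-6.4,-24.2,-2.6],"jaw":0},{"delta_pos":[29.8,-71.6,-6],"angular":[-6.4,-24.2,-2.6],"jaw":0},{"delta_pos":[29.8,-71.6,-6],"angular":[-6.4,-24.2,-2.6],"jaw":0},{"delta_pos":[29.8,-71.6,-6],"angular":[-6.4,-24.2,-2.6],"jaw":0},{"delta_pos":[29.8,-71.6,-6],"angular":[-6.4,-24.2,-2.6],"jaw":0},{"delta_pos":[29.8,-71.6,-6],"angular":[-6.4,-24.2,-2.6],"jaw":0},{"delta_pos":[29.8,-71.6,-6],"angular":[-6.4,-24.2,-2.6],"jaw":0}]'
```

```text
t: 1.77
eef_pos: [0.434, -0.1611, 0.3446]
tool_rot: [0.215, 0.139, 0.966, -0.031]
ft_force: [0.7, -0.3, -0.4]
gripper_width: -0.001
finger_force: 0.0
```

Run:
```python
from h import *
from scipy.spatial.transform import Rotation as R
p,d,W,T=cloud('wrist'); cv2.imwrite('pics/w1.png',p[...,::-1]); np.savez('w1.npz',p=p,d=d,W=W)
s=manip.read_state(); r=R.from_quat(s['tool_rot'],scalar_first=True).as_matrix()
print(s['t'],s['eef_pos'],'tip',s['eef_pos']+.173*r[:,2],'\n',r.round(3)); print(s['q'])
z=W[...,2]; t=(z>.03)&(z<.075)&(p.astype(int).sum(-1)<260)&(abs(W[...,0]-.495)<.05)&(abs(W[...,1]+.175)<.06)
Q=W[t]; print(t.sum(),cv2.minAreaRect((Q[:,:2]*1000).astype(np.float32)))
```

```text
1.8167 [ 0.43462058 -0.16163896  0.34443254] tip [ 0.50512251 -0.18253758  0.1878384 ] 
 [[-0.868  0.283  0.408]
 [ 0.256  0.959 -0.121]
 [-0.425 -0.001 -0.905]]
[-0.3950336   0.11728858  2.04200593  0.08724666  0.5471662  -1.74382682]
8888 ((508.07366943359375, -184.33432006835938), (84.2751235961914, 83.4835433959961), 73.76483917236328)
```

View pics/w1.png

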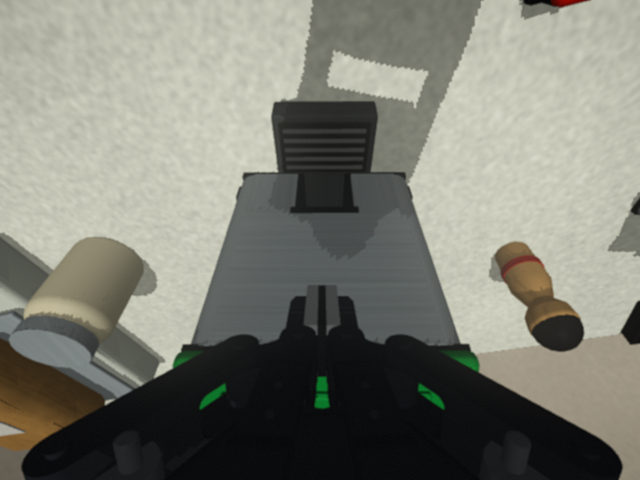

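The tread shows face-on at about u 273–378, v 103–172. The fingertips (320,300) are lined up with its centreline, and nothing is near the hand.

Run:
```python
from h import *
z=np.load('w1.npz'); W=z['W'][108:172,275:376].reshape(-1,3)
Q=W[(W[:,2]>.035)&(W[:,2]<.075)]; r=cv2.minAreaRect((Q[:,:2]*1000).astype(np.float32)); print(len(Q),r,Q.mean(0).round(4))
u=np.array([.961,-.277]);c=Q[:,:2]@u;w=Q[:,:2]@[.277,.961]
for a in np.arange(np.percentile(c,1),np.percentile(c,99),.008):
    k=abs(c-a)<.003; print(a.round(3),np.median(Q[k,2]).round(4),np.percentile(w[k],[2,98]).round(4))
s=manip.read_state(); print(s['t'],s['eef_pos'],'P',np.array([.497,-.1755])@u, np.array([.497,-.1755])@[.277,.961])
t=s['eef_pos'][:2]+np.array([.0705,-.0209]);print('tip',t@u,t@[.277,.961])
```

```text
6290 ((494.93341064453125, -176.33486938476562), (76.10733032226562, 51.16020584106445), 74.1050033569336) [ 0.4904 -0.1746  0.0518]
0.5 0.0487 [-0.0661  0.0028]
0.508 0.0544 [-0.0657  0.0026]
0.516 0.0539 [-0.0672  0.0038]
0.524 0.0528 [-0.068   0.0039]
0.532 0.0516 [-0.0684  0.0039]
0.54 0.0505 [-0.0685  0.0039]
1.8167 [ 0.43462058 -0.16163896  0.34443254] P 0.5262304999999999 -0.03098649999999997
tip 0.5359841669812405 -0.03550153656496531
```

```bash
python3 -m handwheel '[{"delta_pos":[-0.3,0.4,-2],"angular":[0,0,0],"jaw":0},{"delta_pos":[-0.3,0.4,-4],"angular":[0,0,0],"jaw":0},{"delta_pos":[-0.3,0.4,-6],"angular":[0,0,0],"jaw":0},{"delta_pos":[-0.3,0.4,-8],"angular":[0,0,0],"jaw":0},{"delta_pos":[-0.3,0.4,-10],"angular":[0,0,0],"jaw":0},{"delta_pos":[-0.3,0.4,-11],"angular":[0,0,0],"jaw":0},{"delta_pos":[-0.3,0.4,-11.5],"angular":[0,0,0],"jaw":0},{"delta_pos":[-0.3,0.4,-11.5],"angular":[0,0,0],"jaw":0},{"delta_pos":[-0.3,0.4,-11.5],"angular":[0,0,0],"jaw":0},{"delta_pos":[-0.3,0.4,-11.5],"angular":[0,0,0],"jaw":0}]'
python3 - <<'E'
from h import *
p,d=manip.camera('wrist'); cv2.imwrite('pics/w2.png',p[...,::-1])
E
```

```text
t: 2.65
eef_pos: [0.4298, -0.1529, 0.2306]
tool_rot: [0.215, 0.137, 0.966, -0.031]
ft_force: [0.3, -0.6, 0.4]
gripper_width: 0.003
finger_force: 0.0
```

View pics/w2.png

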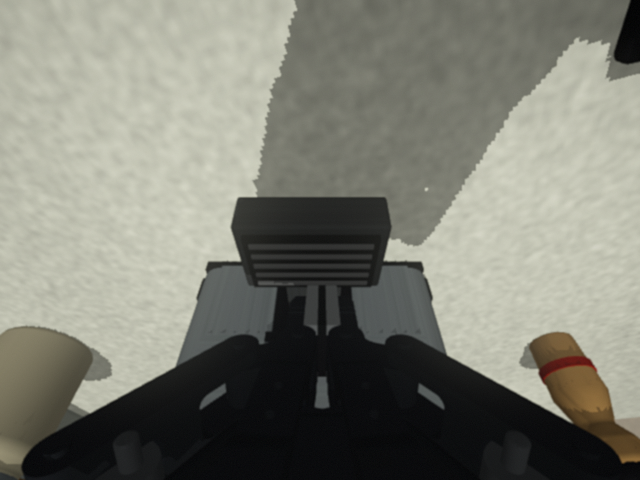

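The fingertips are over the middle of the tread (tread u 233–390, tips at about u 322). I'll press slowly.

```bash
python3 -m handwheel '[{"delta_pos":[0.2,-0.4,-0.5],"angular":[0,0,0],"jaw":0},{"delta_pos":[0.2,-0.4,-1.0],"angular":[0,0,0],"jaw":0},{"delta_pos":[0.2,-0.4,-1.3],"angular":[0,0,0],"jaw":0},{"delta_pos":[0.2,-0.4,-1.4],"angular":[0,0,0],"jaw":0},{"delta_pos":[0.2,-0.4,-1.5],"angular":[0,0,0],"jaw":0},{"delta_pos":[0.2,-0.4,-1.6],"angular":[0,0,0],"jaw":0},{"delta_pos":[0.2,-0.4,-1.7],"angular":[0,0,0],"jaw":0},{"delta_pos":[0.2,-0.4,-1.8],"angular":[0,0,0],"jaw":0},{"delta_pos":[0.2,-0.4,-1.9],"angular":[0,0,0],"jaw":0},{"delta_pos":[0.2,-0.4,-2.0],"angular":[0,0,0],"jaw":0},{"delta_pos":[0.2,-0.4,-2.1],"angular":[0,0,0],"jaw":0},{"delta_pos":[0.2,-0.4,-2.2],"angular":[0,0,0],"jaw":0},{"delta_pos":[0.2,-0.4,-2.3],"angular":[0,0,0],"jaw":0},{"delta_pos":[0.2,-0.4,-2.4],"angular":[0,0,0],"jaw":0},{"delta_pos":[0.2,-0.4,-2.4],"angular":[0,0,0],"jaw":0},{"delta_pos":[0.2,-0.4,-2.4],"angular":[0,0,0],"jaw":0}]'
cat > lid.py <<'E'
from h import *
s=manip.read_state(); print('t',s['t'],s['eef_pos'].round(4),s['ft_force'].round(2))
p,d,W,T=cloud('scene'); np.savez('lid.npz',p=p,W=W); q=p.astype(int)
m=(q[...,1]>q[...,0]*1.6)&(q[...,1]>q[...,2]*1.4)&(W[...,2]>.19)&(W[...,1]<0)&(W[...,0]>.45)
m=cv2.erode(m.astype(np.uint8),np.ones((5,5)))>0
Q=W[m]; c=Q.mean(0); n=np.linalg.svd(Q-c,full_matrices=False)[2][2]; n*=np.sign(n[2]); print('lid deg',np.degrees(np.arccos(n[2])).round(1),'zmax',Q[:,2].max().round(3),len(Q))
b=(q[...,2]>q[...,0]*1.8)&(q[...,2]>q[...,1]*1.4)&(W[...,2]>.19)&(W[...,1]<.35)
print('blue z',np.percentile(W[b][:,2],[2,50,98]).round(3))
E
python3 lid.py
```

```text
t: 4.03
eef_pos: [0.431, -0.1568, 0.2063]
tool_rot: [0.215, 0.137, 0.966, -0.03]
ft_force: [-5.5, 0.1, 8.6]
gripper_width: 0.003
finger_force: 4.0
t 4.0333 [ 0.431  -0.1568  0.2063] [-5.54  0.09  8.59]
lid deg 75.4 zmax 1.368 8435
blue z [0.197 0.205 0.211]
```

```bash
sed -i 's/(W\[...,0\]>.45)/(W[...,0]>.45)\&(d>0)\&(W[...,2]<.6)/' lid.py; python3 -m handwheel '[{"delta_pos":[-0.1,0,-0.1],"angular":[0,0,0],"jaw":0},{"delta_pos":[-0.12,0.03,-0.2],"angular":[0,0,0],"jaw":0},{"delta_pos":[-0.14,0.04,-0.3],"angular":[0,0,0],"jaw":0},{"delta_pos":[-0.16,0.05,-0.4],"angular":[0,0,0],"jaw":0},{"delta_pos":[-0.18,0.05,-0.5],"angular":[0,0,0],"jaw":0},{"delta_pos":[-0.2,0.05,-0.6],"angular":[0,0,0],"jaw":0},{"delta_pos":[-0.2,0.05,-0.7],"angular":[0,0,0],"jaw":0},{"delta_pos":[-0.2,0.05,-0.8],"angular":[0,0,0],"jaw":0},{"delta_pos":[-0.2,0.05,-0.9],"angular":[0,0,0],"jaw":0},{"delta_pos":[-0.2,0.05,-1.0],"angular":[0,0,0],"jaw":0},{"delta_pos":[-0.2,0.05,-1.0],"angular":[0,0,0],"jaw":0}]'
python3 lid.py
```

```text
t: 5.0
eef_pos: [0.4298, -0.1565, 0.1964]
tool_rot: [0.216, 0.137, 0.966, -0.031]
ft_force: [0.0, 2.1, 6.8]
gripper_width: 0.002
finger_force: 2.9
t 5.0 [ 0.4298 -0.1565  0.1964] [0.05 2.1  6.76]
lid deg 41.4 zmax 0.343 7059
blue z [0.197 0.205 0.211]
```

```bash
python3 -m handwheel '[{"delta_pos":[0,0,-0.1],"angular":[0,0,0],"jaw":0},{"delta_pos":[0,0,-0.2],"angular":[0,0,0],"jaw":0},{"delta_pos":[0,0,-0.3],"angular":[0,0,0],"jaw":0},{"delta_pos":[0,0,-0.4],"angular":[0,0,0],"jaw":0},{"delta_pos":[0,0,-0.5],"angular":[0,0,0],"jaw":0},{"delta_pos":[0,0,-0.6],"angular":[0,0,0],"jaw":0},{"delta_pos":[0,0,-0.7],"angular":[0,0,0],"jaw":0},{"delta_pos":[0,0,-0.8],"angular":[0,0,0],"jaw":0},{"delta_pos":[0,0,-0.85],"angular":[0,0,0],"jaw":0},{"delta_pos":[0,0,-0.85],"angular":[0,0,0],"jaw":0}]'
python3 lid.py
```

```text
t: 5.88
eef_pos: [0.4294, -0.1565, 0.187]
tool_rot: [0.215, 0.137, 0.967, -0.03]
ft_force: [1.2, 1.2, 1.6]
gripper_width: -0.002
finger_force: 0.8
t 5.8833 [ 0.4294 -0.1565  0.187 ] [1.16 1.23 1.61]
lid deg 66.6 zmax 0.395 4505
blue z [0.197 0.205 0.211]
```

```bash
python3 -m handwheel '[{"delta_pos":[0,0,-0.05],"angular":[0,0,0],"jaw":0},{"delta_pos":[0,0,-0.1],"angular":[0,0,0],"jaw":0},{"delta_pos":[0,0,-0.1],"angular":[0,0,0],"jaw":0},{"delta_pos":[0,0,-0.1],"angular":[0,0,0],"jaw":0}]'
python3 lid.py
```

```text
t: 6.27
eef_pos: [0.4294, -0.1565, 0.1864]
tool_rot: [0.215, 0.137, 0.966, -0.03]
ft_force: [-1.2, -0.1, 4.0]
gripper_width: 0.0
finger_force: 2.3
t 6.2667 [ 0.4294 -0.1565  0.1864] [-1.23 -0.14  4.02]
lid deg 67.6 zmax 0.396 4635
blue z [0.197 0.205 0.211]
```

```bash
python3 -m handwheel '[{"delta_pos":[0,0,0],"angular":[0,0,0],"jaw":0},{"delta_pos":[0,0,0],"angular":[0,0,0],"jaw":0},{"delta_pos":[0,0,0],"angular":[0,0,0],"jaw":0},{"delta_pos":[0,0,0],"angular":[0,0,0],"jaw":0},{"delta_pos":[0,0,0],"angular":[0,0,0],"jaw":0},{"delta_pos":[0,0,0],"angular":[0,0,0],"jaw":0},{"delta_pos":[0,0,0],"angular":[0,0,0],"jaw":0},{"delta_pos":[0,0,0],"angular":[0,0,0],"jaw":0},{"delta_pos":[0,0,0],"angular":[0,0,0],"jaw":0},{"delta_pos":[0,0,0],"angular":[0,0,0],"jaw":0},{"delta_pos":[0,0,0],"angular":[0,0,0],"jaw":0},{"delta_pos":[0,0,0],"angular":[0,0,0],"jaw":0},{"delta_pos":[0,0,0],"angular":[0,0,0],"jaw":0},{"delta_pos":[0,0,0],"angular":[0,0,0],"jaw":0},{"delta_pos":[0,0,0],"angular":[0,0,0],"jaw":0},{"delta_pos":[0,0,0],"angular":[0,0,0],"jaw":0},{"delta_pos":[0,0,0],"angular":[0,0,0],"jaw":0},{"delta_pos":[0,0,0],"angular":[0,0,0],"jaw":0},{"delta_pos":[0,0,0],"angular":[0,0,0],"jaw":0},{"delta_pos":[0,0,0],"angular":[0,0,0],"jaw":0}]'; python3 lid.py
```

```text
t: 7.98
eef_pos: [0.4294, -0.1565, 0.1864]
tool_rot: [0.215, 0.137, 0.966, -0.03]
ft_force: [-0.7, -0.3, 5.0]
gripper_width: -0.001
finger_force: 2.7
t 7.9833 [ 0.4294 -0.1565  0.1864] [-0.75 -0.26  4.96]
lid deg 67.6 zmax 0.394 4299
blue z [0.197 0.205 0.211]
```

```bash
python3 -m handwheel '[{"delta_pos":[0,0,0],"angular":[0,0,0],"jaw":0},{"delta_pos":[0,0,0],"angular":[0,0,0],"jaw":0},{"delta_pos":[0,0,0],"angular":[0,0,0],"jaw":0},{"delta_pos":[0,0,0],"angular":[0,0,0],"jaw":0},{"delta_pos":[0,0,0],"angular":[0,0,0],"jaw":0},{"delta_pos":[0,0,0],"angular":[0,0,0],"jaw":0},{"delta_pos":[0,0,0],"angular":[0,0,0],"jaw":0},{"delta_pos":[0,0,0],"angular":[0,0,0],"jaw":0},{"delta_pos":[0,0,0],"angular":[0,0,0],"jaw":0},{"delta_pos":[0,0,0],"angular":[0,0,0],"jaw":0},{"delta_pos":[0,0,0],"angular":[0,0,0],"jaw":0},{"delta_pos":[0,0,0],"angular":[0,0,0],"jaw":0},{"delta_pos":[0,0,0],"angular":[0,0,0],"jaw":0},{"delta_pos":[0,0,0],"angular":[0,0,0],"jaw":0},{"delta_pos":[0,0,0],"angular":[0,0,0],"jaw":0},{"delta_pos":[0,0,0],"angular":[0,0,0],"jaw":0},{"delta_pos":[0,0,0],"angular":[0,0,0],"jaw":0},{"delta_pos":[0,0,0],"angular":[0,0,0],"jaw":0},{"delta_pos":[0,0,0],"angular":[0,0,0],"jaw":0},{"delta_pos":[0,0,0],"angular":[0,0,0],"jaw":0}]'; python3 lid.py
```

```text
t: 9.7
eef_pos: [0.4294, -0.1565, 0.1864]
tool_rot: [0.215, 0.137, 0.966, -0.03]
ft_force: [-0.3, 1.0, 6.1]
gripper_width: -0.007
finger_force: 2.7
t 9.7 [ 0.4294 -0.1565  0.1864] [-0.3   0.96  6.12]
lid deg 67.7 zmax 0.395 4651
blue z [0.197 0.205 0.211]
```

```bash
python3 -m handwheel '[{"delta_pos":[0,0,0.06],"angular":[0,0,0],"jaw":0},{"delta_pos":[0,0,0.12],"angular":[0,0,0],"jaw":0},{"delta_pos":[0,0,0.18],"angular":[0,0,0],"jaw":0},{"delta_pos":[0,0,0.24],"angular":[0,0,0],"jaw":0},{"delta_pos":[0,0,0.3],"angular":[0,0,0],"jaw":0},{"delta_pos":[0,0,0.36],"angular":[0,0,0],"jaw":0},{"delta_pos":[0,0,0.42],"angular":[0,0,0],"jaw":0},{"delta_pos":[0,0,0.48],"angular":[0,0,0],"jaw":0},{"delta_pos":[0,0,0.54],"angular":[0,0,0],"jaw":0},{"delta_pos":[0,0,0.6],"angular":[0,0,0],"jaw":0},{"delta_pos":[0,0,0.66],"angular":[0,0,0],"jaw":0},{"delta_pos":[0,0,0.72],"angular":[0,0,0],"jaw":0},{"delta_pos":[0,0,0.78],"angular":[0,0,0],"jaw":0},{"delta_pos":[0,0,0.84],"angular":[0,0,0],"jaw":0},{"delta_pos":[0,0,0.9],"angular":[0,0,0],"jaw":0},{"delta_pos":[0,0,0.96],"angular":[0,0,0],"jaw":0},{"delta_pos":[0,0,1.02],"angular":[0,0,0],"jaw":0},{"delta_pos":[0,0,1.08],"angular":[0,0,0],"jaw":0},{"delta_pos":[0,0,1.14],"angular":[0,0,0],"jaw":0},{"delta_pos":[0,0,1.2],"angular":[0,0,0],"jaw":0}]'; python3 lid.py
```

```text
t: 11.42
eef_pos: [0.4294, -0.1564, 0.1985]
tool_rot: [0.215, 0.137, 0.967, -0.03]
ft_force: [-1.2, 0.9, 5.8]
gripper_width: -0.001
finger_force: 2.9
t 11.4167 [ 0.4294 -0.1564  0.1985] [-1.23  0.87  5.79]
lid deg 36.3 zmax 0.329 7419
blue z [0.197 0.205 0.211]
```

```bash
python3 -m handwheel '[{"delta_pos":[0.01,0,0.06],"angular":[0,0,0],"jaw":0},{"delta_pos":[0.02,0,0.12],"angular":[0,0,0],"jaw":0},{"delta_pos":[0.03,-0.01,0.18],"angular":[0,0,0],"jaw":0},{"delta_pos":[0.04,-0.01,0.24],"angular":[0,0,0],"jaw":0},{"delta_pos":[0.05,-0.01,0.3],"angular":[0,0,0],"jaw":0},{"delta_pos":[0.06,-0.02,0.36],"angular":[0,0,0],"jaw":0},{"delta_pos":[0.07,-0.02,0.42],"angular":[0,0,0],"jaw":0},{"delta_pos":[0.08,-0.02,0.48],"angular":[0,0,0],"jaw":0},{"delta_pos":[0.09,-0.02,0.54],"angular":[0,0,0],"jaw":0},{"delta_pos":[0.1,-0.03,0.6],"angular":[0,0,0],"jaw":0},{"delta_pos":[0.11,-0.03,0.65],"angular":[0,0,0],"jaw":0},{"delta_pos":[0.12,-0.03,0.7],"angular":[0,0,0],"jaw":0},{"delta_pos":[0.13,-0.03,0.75],"angular":[0,0,0],"jaw":0},{"delta_pos":[0.14,-0.04,0.8],"angular":[0,0,0],"jaw":0},{"delta_pos":[0.15,-0.04,0.85],"angular":[0,0,0],"jaw":0},{"delta_pos":[0.16,-0.04,0.9],"angular":[0,0,0],"jaw":0},{"delta_pos":[0.17,-0.04,0.95],"angular":[0,0,0],"jaw":0},{"delta_pos":[0.18,-0.05,1.0],"angular":[0,0,0],"jaw":0}]'; python3 lid.py
```

```text
t: 12.97
eef_pos: [0.4308, -0.1568, 0.2085]
tool_rot: [0.214, 0.137, 0.967, -0.03]
ft_force: [-4.3, 0.8, 8.6]
gripper_width: 0.002
finger_force: 4.1
t 12.9667 [ 0.4308 -0.1568  0.2085] [-4.26  0.82  8.56]
lid deg 9.4 zmax 0.243 7489
blue z [0.197 0.205 0.211]
```

```bash
python3 -m handwheel '[{"delta_pos":[-0.01,0,0.04],"angular":[0,0,0],"jaw":0},{"delta_pos":[-0.02,0,0.08],"angular":[0,0,0],"jaw":0},{"delta_pos":[-0.02,0,0.12],"angular":[0,0,0],"jaw":0},{"delta_pos":[-0.02,0,0.16],"angular":[0,0,0],"jaw":0},{"delta_pos":[-0.02,0,0.2],"angular":[0,0,0],"jaw":0},{"delta_pos":[-0.02,0,0.23],"angular":[0,0,0],"jaw":0},{"delta_pos":[-0.02,0,0.26],"angular":[0,0,0],"jaw":0},{"delta_pos":[-0.02,0,0.29],"angular":[0,0,0],"jaw":0},{"delta_pos":[-0.02,0,0.32],"angular":[0,0,0],"jaw":0},{"delta_pos":[-0.02,0,0.35],"angular":[0,0,0],"jaw":0},{"delta_pos":[-0.02,0,0.38],"angular":[0,0,0],"jaw":0},{"delta_pos":[-0.02,0,0.41],"angular":[0,0,0],"jaw":0},{"delta_pos":[-0.02,0,0.44],"angular":[0,0,0],"jaw":0},{"delta_pos":[-0.02,0,0.47],"angular":[0,0,0],"jaw":0},{"delta_pos":[-0.02,0,0.5],"angular":[0,0,0],"jaw":0},{"delta_pos":[-0.02,0,0.53],"angular":[0,0,0],"jaw":0},{"delta_pos":[-0.02,0,0.56],"angular":[0,0,0],"jaw":0},{"delta_pos":[-0.02,0,0.6],"angular":[0,0,0],"jaw":0},{"delta_pos":[-0.02,0,0.65],"angular":[0,0,0],"jaw":0},{"delta_pos":[-0.02,0,0.7],"angular":[0,0,0],"jaw":0}]'; python3 lid.py
```

```text
t: 14.68
eef_pos: [0.4309, -0.1569, 0.2153]
tool_rot: [0.215, 0.137, 0.967, -0.03]
ft_force: [0.4, -0.4, -0.4]
gripper_width: 0.001
finger_force: 0.0
t 14.6833 [ 0.4309 -0.1569  0.2153] [ 0.42 -0.38 -0.35]
lid deg 0.3 zmax 0.214 7090
blue z [0.197 0.205 0.211]
```

The lid is shut and contact is gone. I'll retreat straight up, away from the bin, and check that nothing shifted.

```bash
python3 -m handwheel '[{"delta_pos":[-0.2,0,0.5],"angular":[0,0,0],"jaw":0},{"delta_pos":[-0.5,0.1,1.5],"angular":[0,0,0],"jaw":0},{"delta_pos":[-1,0.3,3],"angular":[0,0,0],"jaw":0},{"delta_pos":[-1.5,0.4,5],"angular":[0,0,0],"jaw":0},{"delta_pos":[-2,0.6,7],"angular":[0,0,0],"jaw":0},{"delta_pos":[-2.5,0.7,9],"angular":[0,0,0],"jaw":0},{"delta_pos":[-3,0.8,11],"angular":[0,0,0],"jaw":0},{"delta_pos":[-3,0.8,12],"angular":[0,0,0],"jaw":0},{"delta_pos":[-3,0.8,12],"angular":[0,0,0],"jaw":0},{"delta_pos":[-3,0.8,12],"angular":[0,0,0],"jaw":0},{"delta_pos":[-3,0.8,12],"angular":[0,0,0],"jaw":0},{"delta_pos":[-3,0.8,12],"angular":[0,0,0],"jaw":0}]'; python3 lid.py
python3 - <<'E'
from h import *
z=np.load('lid.npz'); p=z['p'].astype(int);W=z['W']
top=(p[...,1]>p[...,0]*1.6)&(p[...,1]>p[...,2]*1.4)&(W[...,2]>.2)&(W[...,2]<.23)
print(cv2.minAreaRect((W[top][:,:2]*1000).astype(np.float32)))
cv2.imwrite('pics/end.png',z['p'][...,::-1])
E
```

```text
t: 15.73
eef_pos: [0.4006, -0.1488, 0.3341]
tool_rot: [0.213, 0.137, 0.967, -0.03]
ft_force: [0.3, -0.2, -0.9]
gripper_width: 0.004
finger_force: 0.0
t 15.7333 [ 0.4006 -0.1488  0.3341] [ 0.29 -0.19 -0.88]
lid deg 0.4 zmax 0.215 7205
blue z [0.197 0.205 0.211]
((644.6409912109375, -217.60292053222656), (162.71701049804688, 211.1538848876953), 73.9836196899414)
```

View pics/end.png

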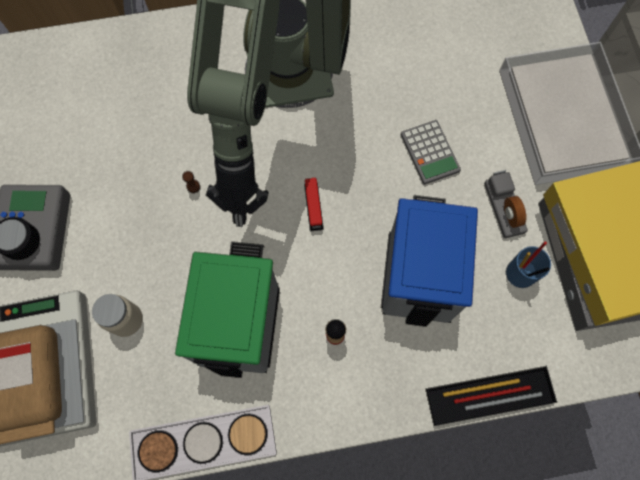

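Both lids are shut. The green bin (228,307) is within 0.4 mm of its first measured position, everything else looks in place, and the hand (238,200) is clear.

```bash
python3 -c "from workcell import manip; print(manip.hand_in())"
```

```text
the job is handed in; nothing more can be done
None
```

I opened the green bin with its pedal and held the lid at about 68° for over three seconds. I then let it down over about 4.5 s until it was shut; the bins and everything else stayed in place, and the job is handed in.

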